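# Vent the glue pot and unscrew its filler cap of unknown thread hand

### The arm

A 7-joint arm with a two-finger parallel gripper is mounted at the origin on a cart in front of the work surface, level with it; the furniture and walls round the work are solid. World frame = base frame: x ahead of the robot, y to its left, z up, the work surface at z = 0. Lengths are in m, angles in rad, forces in N, time in s.
With the tool pointing down it reaches from about 0.4 to 0.875 m from the base axis. Payload 6.5 kg.
Tool frame: the origin (TCP) lies on the centre line of the jaws, within the pads' length; the fingertips stand 14 mm ahead of it and the grasp point (between the pads) lies 5 mm behind it (robot.tip_extent is the distance from the TCP to the fingertips, in m); z points along the fingers, y is the line along which they close (so a half turn about z gives the same grasp; the last joint's range is limited). The gripper opens to 88 mm and grips with 3 to 60 N. Pads are 18 mm wide; open, the fingers measure 123 mm over their backs; the gripper's body (75 mm by 187 mm) begins 45 mm behind the grasp point.
Start: joints at [1.135, 0.536, -0.004, 1.538, 0.003, 1.067, -0.071], TCP at [0.235, -0.606, 0.253] pointing down, gripper open.
Joint ranges: [-2.7, 2.7], [-0.37, 2.16], [-1.27, 1.26], [0.24, 2.4], [-1.31, 4.45], [0.19, 1.91], [-2.76, 2.76]. Speed limits (rad/s): [2.39, 2.39, 3.14, 3.14, 3.14, 3.14, 3.14].

### API

Orientations are given as a unit quaternion [x, y, z, w].
In Python, from bench import robot gives the robot as it stands.
- The arm moves only by the tool arm_command, never from a script. Its argument "series" is text: rows parted by semicolons, each of 7 numbers parted by spaces: the gripper's target within -1 to 1 (shut at 1, half-way at 0, fully open at -1), then the shift along the tool's x, y, z each as a share of 500 mm, from -1 to 1, then the turn, a rotation vector about the tool's x, y, z each as a share of 0.08 rad, from -1 to 1. In form: gripper tx ty tz wx wy wz; .... A call has exactly 8 rows; each row shifts and turns the commanded pose from where the row before left it, along the tool's axes as they then stand; what a row does not reach is not made up. A row lasts 1/12 s, in which the tool goes at most 41.7 mm and 7.16 degrees, less where a joint would pass 70% of its speed; a pose out of reach is approached as far as the arm can. A call with a number of a shift or a turn outside -1 to 1 is refused whole. A call with a gripper value outside its range is refused whole. The fingers move at their own pace and stop on an object; "grip_force" is the grip in N (left out, the last holds). Time passes only in rows, so rows that do not move let the fingers close, or fill a call up. It gives the time, the measured TCP pose, the force, the opening and the grip force at its end, in the units of the state.
- robot.read_state(): the state, without advancing time (a new reading comes with each control period).
- robot.camera(name): name is "scene" or "top" or "wrist"; returns a dict with "color" (384x512x3 uint8, blue, green, red), "fx", "fy", "cx", "cy" (pixels), "R" (3x3) and "t" (3): a world point X has camera coordinates R X + t. Camera axes: x right, y down, z forward; pixel columns grow to the right and rows downward; lengths in m; the calibration is good to about 2 mm. A picture is of the moment at which its call begins. There is no depth.
- robot.finish_job(): hands the job in; it is judged then, once.
The state is a dict: "t": time; "q": joint angles; "joint_velocities": joint speeds; "joint_efforts": joint torques, N m; "position": TCP position; "tool_rot": TCP orientation; "wrist_force": force on the tool from outside, world axes, zero at the start; "torque": the same for the moment, N m; "width": finger opening in m; "finger_force": force on a finger pad.
Only numpy, scipy, OpenCV 4.12 (cv2) and the standard library are available. Lean on these libraries where they do the work, as an engineer would, in place of code of your own. Each camera call takes 0.05 s, during which the arm holds its last target. There are 200 camera calls.

### The job

Open the glue pot on the left, as the robot sees the two, for refilling: first vent it by twisting its black knob clockwise all the way to the stop and letting it spring fully back, and only then unscrew its filler cap - nobody knows whether that cap has a left-hand or a right-hand thread, so try it both ways. Lift the cap straight off and finish still holding it in the gripper, level and still, about 5 cm clear above the open neck; do not put it down. Leave the other pot's knob and cap alone and do not shift the things lying round about.

Things in the scene. Friction and masses are not known exactly. Their poses are not given: they have to be found in the camera images.
- pot_a: one of two like grey pressure pots, 110 mm across, fixed to the bench, one left (y > 0), one right (y < 0); whether a or b varies. Origin: centre of the underside, z up. Lid at z = 72 mm. Valve block 34 x 34 x 50 mm, centre at x = -90 mm in the pot's frame, carries the vent knob. One pot has a left-hand, the other a right-hand thread; nothing outside shows which.
- cap_a: loose screw cap of pot_a: fluted dark steel cylinder 53 mm across, 48 mm tall, 0.08 to 0.17 kg; a bar 40 x 6 x 3 mm along its x on top shows its turn. Origin: centre of its underside, on its axis, z up, 72 mm above the bench when on; tight, its x lies along the pot's x within 0.15 rad. Grip its side at any yaw with 25 to 40 N, fingertips not under 78 mm above the bench.
- neck_a (a point): centre of the mouth of pot_a's steel filler neck, on the pot's axis, 95 mm above the bench; the neck is 29 mm across with thread ribs to 41 mm, hidden under the cap. Coarse quick thread: the tightening way the cap stops dead within 0.15 rad; the loosening way it turns easily and level, is free to lift straight off from 1.0 to 1.4 rad (best 1.2) and stops at about 1.5. Pulled without this turn it stays locked.
- vent_a (a joint): turn of the spring-return vent knob of pot_a, rad: 0 at rest, growing clockwise seen from above up to the stop at 1.2; a spring (about 0.2 N m at the stop) turns it back to 0 within a second when let go
- vent_a_grip (a point): grip point of the vent knob of pot_a, on its upright axis, 92 mm above the bench. The knob is a black bar 40 mm long, 12 mm thick, from 67 to 102 mm above the bench; at rest the bar's length (this point's x axis) lies along the pot's x axis; fingertips may go down to about 74 mm above the bench
- pot_b: one of two like grey pressure pots, 110 mm across, fixed to the bench, one left (y > 0), one right (y < 0); whether a or b varies. Origin: centre of the underside, z up. Lid at z = 72 mm. Valve block 34 x 34 x 50 mm, centre at x = -90 mm in the pot's frame, carries the vent knob. One pot has a left-hand, the other a right-hand thread; nothing outside shows which.
- cap_b: loose screw cap of pot_b: fluted dark steel cylinder 53 mm across, 48 mm tall, 0.08 to 0.17 kg; a bar 40 x 6 x 3 mm along its x on top shows its turn. Origin: centre of its underside, on its axis, z up, 72 mm above the bench when on; tight, its x lies along the pot's x within 0.15 rad. Grip its side at any yaw with 25 to 40 N, fingertips not under 78 mm above the bench.
- neck_b (a point): centre of the mouth of pot_b's steel filler neck, on the pot's axis, 95 mm above the bench; the neck is 29 mm across with thread ribs to 41 mm, hidden under the cap. Coarse quick thread: the tightening way the cap stops dead within 0.15 rad; the loosening way it turns easily and level, is free to lift straight off from 1.0 to 1.4 rad (best 1.2) and stops at about 1.5. Pulled without this turn it stays locked.
- vent_b (a joint): turn of the spring-return vent knob of pot_b, rad: 0 at rest, growing clockwise seen from above up to the stop at 1.2; a spring (about 0.2 N m at the stop) turns it back to 0 within a second when let go
- vent_b_grip (a point): grip point of the vent knob of pot_b, on its upright axis, 92 mm above the bench. The knob is a black bar 40 mm long, 12 mm thick, from 67 to 102 mm above the bench; at rest the bar's length (this point's x axis) lies along the pot's x axis; fingertips may go down to about 74 mm above the bench
- wheel_1: bystander: wooden toy wheel, 36 mm across, 14 mm high, lying between the pots nearer the robot; origin at the centre of its underside
- wheel_3: bystander: wooden toy wheel, 36 mm across, 14 mm high, lying between the pots farther off; origin at the centre of its underside
- sanding_block: bystander: reddish wooden sanding block 63 x 101 x 34 mm behind the pots; origin at the centre of its underside
- tape_measure: bystander: yellow tape measure 38 x 75 x 62 mm, right of the pots; origin at the centre of its underside
- screwdriver_1: bystander: yellow screwdriver 222 mm long lying left of the pots; origin at the centre of its underside
- chisel: bystander: wooden-handled chisel 263 mm long lying far left, nearer the robot; origin at the centre of its underside
Things that resemble listed ones, but are neither listed nor needed, are in the scene too. Leave any red look-alike of the cap_b alone.

How it is judged:
By the outcome, as a careful person would: the job done as asked, in the order asked, and still so for the second after the job is handed in, while the arm keeps its last pose, push and grip.
It also fails if it takes over 64 s, if anything falls off the work surface, if the arm or the gripper's body presses on something with over 40 N, if the wrist force passes 120 N, or if a joint passes its speed limit or range.

## Working session

There is one attempt and no reset: what is moved stays moved. The work goes in short steps, Python scripts to look and compute and a tool call to move; the robot and the scene stay as the last step left them, time stands still between calls to the robot, and variables do not carry over. Pictures are saved under pics/ and viewed, at most 10 in all, crops included, and the job is handed in when it is done.

Besides the shell and the picture viewer there is one more tool, called after "Call:" by a JSON object that holds its "method" and its "body", one argument or row to a line. arm_command: Moves the arm, as the interface text tells. Shift numbers are shares of 500 mm and turn numbers shares of 0.08 rad, none past 1 either way. Its arguments: {"type":"object","properties":{"series":{"type":"string"},"grip_force":{"type":"number"}},"required":["series"]}

```bash
mkdir -p pics; python3 - <<'E'
from bench import robot
import cv2,numpy as np
s=robot.read_state();print(s['t'],s['position'],s['tool_rot'],s['width'])
for n in("scene","top"):
    c=robot.camera(n);cv2.imwrite(f"pics/{n}0.png",c["color"]);print(n,c["fx"],c["cx"],c["cy"],(-c["R"].T@c["t"]).round(3),c["R"].round(3).tolist())
E
```

```text
0.0 [ 0.23469294 -0.60551465  0.2518381 ] [ 9.82951450e-01  1.83863269e-01 -2.13202710e-04 -8.37124494e-04] 0.08816930818540002
scene 461.5184137703478 259.68164296989033 197.45299689247514 [-0.401  0.69   1.113] [[-0.537, -0.843, 0.016], [-0.557, 0.34, -0.758], [0.634, -0.416, -0.653]]
top 466.6557758301856 249.77250528895095 186.0396311864623 [0.427 0.051 1.582] [[-0.016, -1.0, 0.008], [-0.994, 0.015, -0.106], [0.106, -0.01, -0.994]]
```

View pics/scene0.png

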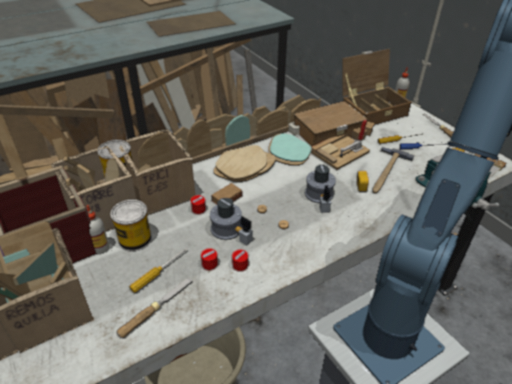

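View pics/top0.png

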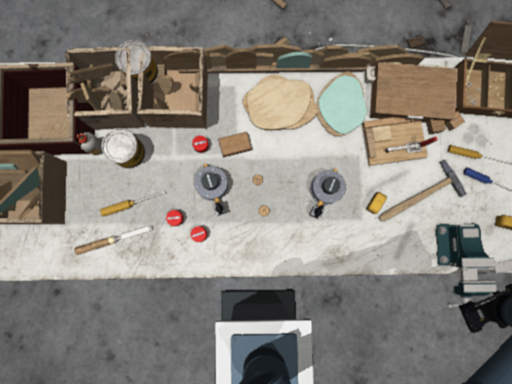

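The scene shows the left pot at about top-view px (211,182), with its black knob at (219,207). The right pot is at (328,186), and three red look-alike caps are at (200,144), (175,217) and (199,234). Possible mix-ups are those red caps and the right pot. I choose the dark cap at (211,182) and check it in a close crop.

```bash
python3 - <<'E'
import cv2,numpy as np
a=cv2.imread("pics/top0.png")[155:225,175:245];b=cv2.imread("pics/scene0.png")[190:250,200:260]
f=lambda x:cv2.resize(x,(400,400),interpolation=cv2.INTER_CUBIC)
cv2.imwrite("pics/crop1.png",np.hstack([f(a),f(b)]))
E
```

```text
(no output)
```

View pics/crop1.png

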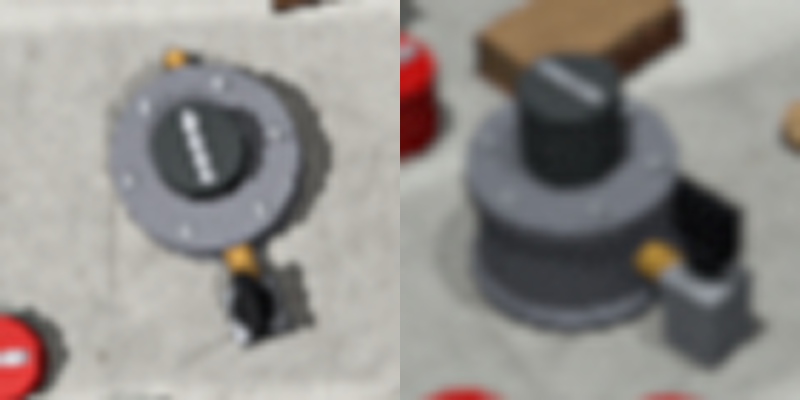

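The crop shows the dark cap with its light bar (bar centre: top px (209.7,180.9), scene px (225.6,202.3)). The black knob's top is at about top px (219.3,207.5) and scene px (246.5,219). Next I triangulate these.

```bash
cat > h.py <<'E'
import numpy as np,cv2
from bench import robot
def ray(c,p):
    d=c["R"].T@np.array([(p[0]-c["cx"])/c["fx"],(p[1]-c["cy"])/c["fy"],1]);return -c["R"].T@c["t"],d/np.linalg.norm(d)
def plane(c,p,z):
    o,d=ray(c,p);return o+d*(z-o[2])/d[2]
def tri(*cp):
    A=np.zeros((3,3));b=np.zeros(3);R=[ray(c,p) for c,p in cp]
    for o,d in R:
        M=np.eye(3)-np.outer(d,d);A+=M;b+=M@o
    x=np.linalg.solve(A,b);return x,[np.linalg.norm(np.cross(x-o,d)).round(4) for o,d in R]
E
python3 - <<'E'
from h import *
T=robot.camera("top");S=robot.camera("scene")
print("cap",tri((T,(209.7,180.9)),(S,(225.6,202.3))),plane(T,(209.7,180.9),.123))
print("knob",tri((T,(219.3,207.5)),(S,(246.5,219.5))),plane(T,(219.3,207.5),.102))
# lid ellipse: grey-blue pixels
im=T["color"][155:225,175:245].astype(int)
e=lambda x,y:(x/5.714+175-.4,y/5.714+155-.4)
print("lid",plane(T,e(205,155),.072))
a=plane(T,e(187,115),.123);b=plane(T,e(210,182),.123);print("bar yaw",np.arctan2(*(a-b)[[1,0]]))
print(robot.camera("wrist")["t"])
w=robot.camera("wrist");p=robot.read_state();from scipy.spatial.transform import Rotation as R
r=R.from_quat(p["tool_rot"]).as_matrix();print("tool",r.round(3),"cam in tool",r.T@(-w["R"].T@w["t"]-p["position"]),(r.T@w["R"].T).round(3),w["fx"])
E
```

```text
cap (array([0.60196959, 0.16308319, 0.11782657]), [np.float64(0.0011), np.float64(0.0011)]) [0.60072391 0.16177984 0.123     ]
knob (array([0.51866366, 0.13454171, 0.09394215]), [np.float64(0.0007), np.float64(0.0007)]) [0.51777712 0.13354636 0.102     ]
lid [0.60406057 0.16314846 0.072     ]
bar yaw 0.3204019452723568
[-0.6482778  -0.04107246  0.39128925]
tool [[ 0.932  0.361 -0.   ]
 [ 0.361 -0.932  0.001]
 [-0.    -0.001 -1.   ]] cam in tool [ 0.07575489 -0.00086083 -0.13264738] [[-0.001 -0.956 -0.295]
 [ 1.    -0.    -0.001]
 [ 0.001 -0.295  0.956]] 326.84549418743956
```

Both heights and the cap–knob spacing check out: cap at about (0.602,0.163), knob at about (0.519,0.134), 88 mm apart, pot yaw about 0.33. The knob needs a wrist flip so joint 7 has room for the twist. I'll move above the knob first, then flip the tool.

Call:
{"method": "arm_command", "body": {
  "series": "-1 0.044 -0.049 0 0 0 0;-1 0.044 -0.049 0 0 0 0;-1 0.044 -0.049 0 0 0 0;-1 0.044 -0.049 0 0 0 0;-1 0.044 -0.049 0 0 0 0;-1 0.044 -0.049 0 0 0 0;-1 0.044 -0.049 0 0 0 0;-1 0.044 -0.049 0 0 0 0"
}}

```text
t: 0.97
position: [0.3285, -0.3582, 0.2529]
tool_rot: [0.983, 0.184, 0.0, 0.0]
wrist_force: [1.3, -0.4, -0.0]
width: 0.0882
finger_force: 0.0
```

Call:
{"method": "arm_command", "body": {
  "series": "-1 0.044 -0.049 0 0 0 0;-1 0.044 -0.049 0 0 0 0;-1 0.044 -0.049 0 0 0 0;-1 0.044 -0.049 0 0 0 0;-1 0.044 -0.049 0 0 0 0;-1 0.044 -0.049 0 0 0 0;-1 0.044 -0.049 0 0 0 0;-1 0.044 -0.049 0 0 0 0"
}}

```text
t: 1.63
position: [0.4218, -0.1118, 0.253]
tool_rot: [0.983, 0.184, 0.0, 0.0]
wrist_force: [0.7, -0.3, 0.1]
width: 0.088
finger_force: 0.0
```

Call:
{"method": "arm_command", "body": {
  "series": "-1 0.044 -0.049 0 0 0 0;-1 0.044 -0.049 0 0 0 0;-1 0.044 -0.049 0 0 0 0;-1 0.044 -0.049 0 0 0 0;-1 0.044 -0.049 0 0 0 0;-1 0.044 -0.049 0 0 0 0;-1 0.044 -0.049 0 0 0 0;-1 0.044 -0.049 0 0 0 0"
}}

```text
t: 2.3
position: [0.5151, 0.1345, 0.2528]
tool_rot: [0.983, 0.184, 0.0, 0.0]
wrist_force: [0.8, -0.1, 0.2]
width: 0.0882
finger_force: 0.0
```

Call:
{"method": "arm_command", "body": {
  "series": "-1 0 0 0 0 0 -1;-1 0 0 0 0 0 -1;-1 0 0 0 0 0 -1;-1 0 0 0 0 0 -1;-1 0 0 0 0 0 -1;-1 0 0 0 0 0 -1;-1 0 0 0 0 0 -1;-1 0 0 0 0 0 -1"
}}

```text
t: 2.97
position: [0.5147, 0.133, 0.2528]
tool_rot: [0.874, 0.485, 0.0, 0.0]
wrist_force: [-0.3, -0.5, 0.6]
width: 0.0884
finger_force: 0.0
```

Call:
{"method": "arm_command", "body": {
  "series": "-1 0 0 0 0 0 -1;-1 0 0 0 0 0 -1;-1 0 0 0 0 0 -1;-1 0 0 0 0 0 -1;-1 0 0 0 0 0 -1;-1 0 0 0 0 0 -1;-1 0 0 0 0 0 -1;-1 0 0 0 0 0 -1"
}}

```text
t: 3.63
position: [0.5147, 0.1329, 0.2527]
tool_rot: [0.677, 0.736, -0.0, 0.0]
wrist_force: [-0.7, -0.5, 0.3]
width: 0.0881
finger_force: 0.0
```

Call:
{"method": "arm_command", "body": {
  "series": "-1 0 0 0 0 0 -1;-1 0 0 0 0 0 -1;-1 0 0 0 0 0 -1;-1 0 0 0 0 0 -1;-1 0 0 0 0 0 -1;-1 0 0 0 0 0 -1;-1 0 0 0 0 0 -1;-1 0 0 0 0 0 -1"
}}

```text
t: 4.3
position: [0.5147, 0.1329, 0.2527]
tool_rot: [0.411, 0.911, -0.0, 0.0]
wrist_force: [-0.0, 0.6, 0.9]
width: 0.0883
finger_force: 0.0
```

Call:
{"method": "arm_command", "body": {
  "series": "-1 0 0 0 0 0 -1;-1 0 0 0 0 0 -1;-1 0 0 0 0 0 -1;-1 0 0 0 0 0 -1;-1 0 0 0 0 0 -1;-1 0 0 0 0 0 -1;-1 0 0 0 0 0 -1;-1 0 0 0 0 0 -1"
}}

```text
t: 4.97
position: [0.5148, 0.1328, 0.2527]
tool_rot: [0.104, 0.995, -0.0, 0.0]
wrist_force: [-0.1, 1.0, 0.5]
width: 0.0881
finger_force: 0.0
```

Call:
{"method": "arm_command", "body": {
  "series": "-1 0 0 0 0 0 -1;-1 0 0 0 0 0 -1;-1 0 0 0 0 0 -1;-1 0 0 0 0 0 -1;-1 0 0 0 0 0 -1;-1 0 0 0 0 0 -1;-1 0 0 0 0 0 -0.6;-1 0 0 0 0 0 0"
}}

```text
t: 5.63
position: [0.5147, 0.1328, 0.2525]
tool_rot: [-0.158, 0.987, 0.0, -0.0]
wrist_force: [-0.3, -0.4, -0.1]
width: 0.0882
finger_force: 0.0
```

```bash
python3 - <<'E'
from h import *
w=robot.camera("wrist");s=robot.read_state();cv2.imwrite("pics/w1.png",w["color"])
np.savez("w1.npz",R=w["R"],t=w["t"]);print(s["q"].round(2),s["position"],s["tool_rot"],w["cx"],w["cy"])
E
```

```text
[ 0.46  0.57 -1.08  1.81  0.56  1.11  1.07] [0.51469828 0.13281699 0.2525533 ] [-1.56723260e-01  9.87642538e-01  7.39346508e-05 -1.79422694e-04] 259.7861090850289 191.15810530155753
```

View pics/w1.png

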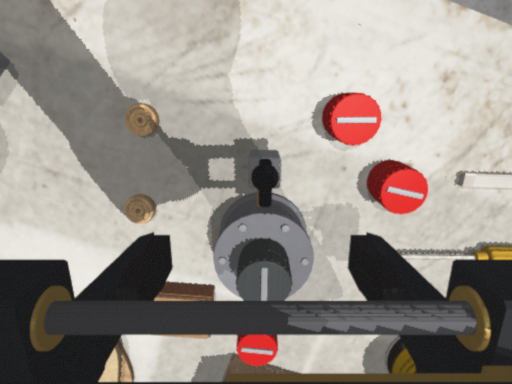

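The wrist view shows the knob at about (264,178), with the fluted cap and its bar at (264,283) directly below in the image. Next is a close crop of the knob.

```bash
python3 - <<'E'
import cv2
a=cv2.imread("pics/w1.png")[140:310,205:325]
cv2.imwrite("pics/w1c.png",cv2.resize(a,None,fx=3.5,fy=3.5,interpolation=cv2.INTER_CUBIC))
E
```

```text
(no output)
```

View pics/w1c.png

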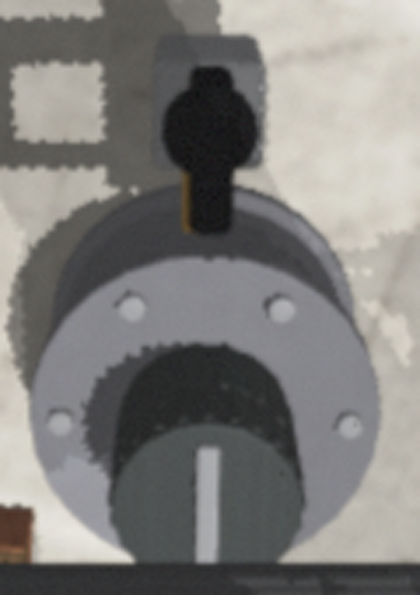

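```bash
python3 - <<'E'
from h import *
w=robot.camera("wrist");T=robot.camera("top");S=robot.camera("scene")
e=lambda x,y:(x/3.5+205-.36,y/3.5+140-.36)
print("camz",(-w["R"].T@w["t"]))
F=plane(w,e(211,235),.102);C=plane(w,e(210,120),.067);B=plane(w,e(207,447),.123);N=plane(w,e(211,68),.102);N2=plane(w,e(211,68),.067)
print("far",F,"collar",C,"near top?",N,"near low?",N2,"barend",B)
lid=plane(w,e(205,418),.072);print("lid",lid)
print("yaw far-collar",np.arctan2(*(F-C)[[1,0]]),"B-F",np.arctan2(*(B-F)[[1,0]]))
u=np.array([np.cos(.32),np.sin(.32),0])
print("axis from far",F-.02*u,"cap",B+.02*u,"cap-90",B-.07*u)
s=robot.read_state();print(s["t"])
c,_=tri((w,e(210,153)),(T,(219.3,207.5)),(S,(246.5,219.5)));print("knob mid tri",c,_)
# far end of knob in three views / bar end of cap
d=lambda x,y:(x/5.714+175-.4,y/5.714+155-.4)
print("barend tri",tri((w,e(207,447)),(T,d(210,182)),(S,(600/6.667+140-.4,100/6.667+190-.4))))
E
```

```text
camz [0.44151427 0.10980181 0.38533552]
far [0.53719676 0.14608814 0.102     ] collar [0.51587977 0.13933649 0.067     ] near top? [0.49483603 0.13211254 0.102     ] near low? [0.50142278 0.13486855 0.067     ] barend [0.5856803  0.16064533 0.123     ]
lid [0.60439027 0.16682193 0.072     ]
yaw far-collar 0.3067304739878928 B-F 0.2916863325560579
axis from far [0.51821206 0.13979681 0.102     ] cap [0.604665   0.16693666 0.123     ] cap-90 [0.51923382 0.13862567 0.123     ]
5.8333
knob mid tri [0.51763724 0.13647919 0.09610474] [np.float64(0.0029), np.float64(0.0026), np.float64(0.0005)]
barend tri (array([0.58431241, 0.15910884, 0.1212524 ]), [np.float64(0.0026), np.float64(0.0025), np.float64(0.0013)])
```

The wrist view and the finger midline put the knob axis at about (0.5175,0.139), yaw about 0.31. I'll correct for that and go down.

Call:
{"method": "arm_command", "body": {
  "series": "-1 -0.009 0.01 0 0 0 0;-1 0 0 0.05 0 0 0;-1 0 0 0.05 0 0 0;-1 0 0 0.05 0 0 0;-1 0 0 0.05 0 0 0;-1 0 0 0.05 0 0 0;-1 0 0 0.04 0 0 0;-1 0 0 0.03 0 0 0"
}}

```text
t: 6.5
position: [0.5169, 0.1394, 0.0909]
tool_rot: [-0.157, 0.988, -0.0, -0.001]
wrist_force: [-0.5, -0.1, 0.7]
width: 0.0883
finger_force: 0.0
```

Call:
{"method": "arm_command", "body": {
  "series": "0.3 0 0 0 0 0 0;0.5 0 0 0 0 0 0;0.6 0 0 0 0 0 0;0.7 0 0 0 0 0 0;1 0 0 0 0 0 0;1 0 0 0 0 0 0;1 0 0 0 0 0 0;1 0 0 0 0 0 0",
  "grip_force": 25
}}

```text
t: 7.17
position: [0.5176, 0.1391, 0.093]
tool_rot: [-0.157, 0.988, -0.0, 0.0]
wrist_force: [-0.0, -0.8, 0.4]
width: 0.0367
finger_force: 0.0
```

```bash
python3 - <<'E'
from h import *
s=robot.read_state();print({k:np.round(v,3) for k,v in s.items()})
E
```

```text
{'t': np.float64(7.167), 'q': array([ 0.305,  0.772, -0.884,  1.908,  0.795,  0.857,  0.886]), 'joint_velocities': array([-0.002,  0.006,  0.004, -0.   ,  0.001, -0.002, -0.   ]), 'joint_efforts': array([ 6.0000e-03, -5.0455e+01, -1.3693e+01, -1.5221e+01, -1.8000e-02,
        6.8000e-02,  0.0000e+00]), 'position': array([0.518, 0.139, 0.093]), 'tool_rot': array([-0.157,  0.988, -0.   ,  0.   ]), 'wrist_force': array([-0.027, -0.827,  0.402]), 'torque': array([ 0.085, -0.113,  0.008]), 'finger_force': np.float64(0.0), 'width': np.float64(0.037)}
```

Call:
{"method": "arm_command", "body": {
  "series": "1 0 0 0 0 0 0;1 0 0 0 0 0 0;1 0 0 0 0 0 0;1 0 0 0 0 0 0;1 0 0 0 0 0 0;1 0 0 0 0 0 0;1 0 0 0 0 0 0;1 0 0 0 0 0 0",
  "grip_force": 30
}}

```text
t: 7.83
position: [0.5175, 0.1388, 0.0927]
tool_rot: [-0.157, 0.988, -0.0, -0.0]
wrist_force: [-0.3, -2.1, 2.5]
width: 0.0117
finger_force: 30.0
```

```bash
cat > st.py <<'E'
from h import *
s=robot.read_state();q=s["tool_rot"]
print(s["t"],"yaw",(2*np.arctan2(q[1],q[0]))%6.2832,"pos",s["position"].round(4),"F",s["wrist_force"].round(1),"M",s["torque"].round(3),"w",s["width"],s["finger_force"],"q",s["q"].round(2),"q",q.round(3))
E
python3 st.py
```

```text
7.8333 yaw 3.457390686528861 pos [0.5175 0.1388 0.0927] F [-0.3 -2.1  2.5] M [-0.39  -0.174 -0.114] w 0.011671674079461144 30.000180574133992 q [ 0.3   0.77 -0.88  1.91  0.79  0.86  0.89] q [-0.157  0.988 -0.    -0.   ]
```

Good grip: 11.7 mm wide, low side force. Now the clockwise twist, which is positive about tool z.

Call:
{"method": "arm_command", "body": {
  "series": "1 0 0 0 0 0 0.8;1 0 0 0 0 0 0.8;1 0 0 0 0 0 0.8;1 0 0 0 0 0 0.8;1 0 0 0 0 0 0.8;1 0 0 0 0 0 0.8;1 0 0 0 0 0 0.8;1 0 0 0 0 0 0.8"
}}

```text
t: 8.5
position: [0.5175, 0.1399, 0.0927]
tool_rot: [0.099, 0.995, 0.001, 0.0]
wrist_force: [1.3, 0.8, -1.4]
width: 0.0118
finger_force: 30.0
```

```bash
python3 st.py
```

```text
8.5 yaw 2.9437180153460574 pos [0.5175 0.1399 0.0927] F [ 1.3  0.8 -1.4] M [ 0.159 -0.321  0.168] w 0.011782902358512714 29.998129047453403 q [ 0.23  0.72 -0.78  1.91  0.7   0.8   0.44] q [0.099 0.995 0.001 0.   ]
```

Turned 0.51 rad, and the force stays low. Continuing to near the stop.

Call:
{"method": "arm_command", "body": {
  "series": "1 0 0 0 0 0 0.9;1 0 0 0 0 0 0.9;1 0 0 0 0 0 0.9;1 0 0 0 0 0 0.9;1 0 0 0 0 0 0.9;1 0 0 0 0 0 0.9;1 0 0 0 0 0 0.9;1 0 0 0 0 0 0.9"
}}

```text
t: 9.17
position: [0.5181, 0.1411, 0.0928]
tool_rot: [0.377, 0.926, 0.002, 0.0]
wrist_force: [4.0, 3.1, -5.9]
width: 0.0117
finger_force: 30.0
```

```bash
python3 st.py
```

```text
9.1667 yaw 2.3681902271514033 pos [0.5181 0.1411 0.0928] F [ 4.   3.1 -5.9] M [ 0.665 -0.828  0.169] w 0.01172777899650061 29.99714830890298 q [ 0.14  0.68 -0.65  1.92  0.59  0.74 -0.05] q [0.377 0.926 0.002 0.   ]
```

Call:
{"method": "arm_command", "body": {
  "series": "1 0 0 0 0 0 0.4;1 0 0 0 0 0 0.4;1 0 0 0 0 0 0.4;1 0 0 0 0 0 0;1 0 0 0 0 0 0;1 0 0 0 0 0 0;1 0 0 0 0 0 0;1 0 0 0 0 0 0"
}}

```text
t: 9.83
position: [0.5182, 0.1412, 0.0928]
tool_rot: [0.419, 0.908, 0.002, 0.0]
wrist_force: [3.9, 3.3, -5.4]
width: 0.0118
finger_force: 30.0
```

```bash
python3 st.py
```

```text
9.8333 yaw 2.276115158630204 pos [0.5182 0.1412 0.0928] F [ 3.9  3.3 -5.4] M [ 0.741 -1.018  0.175] w 0.01180144501376264 29.99909581616521 q [ 0.13  0.67 -0.63  1.92  0.57  0.74 -0.13] q [0.419 0.908 0.002 0.   ]
```

Call:
{"method": "arm_command", "body": {
  "series": "1 0 0 0 0 0 0.4;1 0 0 0 0 0 0.4;1 0 0 0 0 0 0;1 0 0 0 0 0 0;1 0 0 0 0 0 0;1 0 0 0 0 0 0;1 0 0 0 0 0 0;1 0 0 0 0 0 0"
}}

```text
t: 10.5
position: [0.5183, 0.1413, 0.0927]
tool_rot: [0.448, 0.894, 0.002, 0.0]
wrist_force: [4.3, 3.4, -6.6]
width: 0.0116
finger_force: 30.0
```

```bash
python3 st.py
```

```text
10.5 yaw 2.2132500089558635 pos [0.5183 0.1413 0.0927] F [ 4.3  3.4 -6.6] M [ 0.722 -1.     0.558] w 0.011586133012330605 29.999129008501768 q [ 0.12  0.67 -0.61  1.92  0.56  0.73 -0.18] q [0.448 0.894 0.002 0.   ]
```

Moment about z jumped from 0.18 to 0.56 N·m, so the knob is on its stop. Opening part-way so the knob can spring back.

Call:
{"method": "arm_command", "body": {
  "series": "-0.2 0 0 0 0 0 0;-0.2 0 0 0 0 0 0;-0.2 0 0 0 0 0 0;-0.2 0 0 0 0 0 0;-0.2 0 0 0 0 0 0;-0.2 0 0 0 0 0 0;-0.2 0 0 0 0 0 0;-0.2 0 0 0 0 0 0"
}}

```text
t: 11.17
position: [0.5176, 0.1383, 0.0927]
tool_rot: [0.45, 0.893, -0.0, 0.0]
wrist_force: [0.5, -0.2, 0.3]
width: 0.0531
finger_force: 0.0
```

Call:
{"method": "arm_command", "body": {
  "series": "-0.2 0 0 0 0 0 0;-0.2 0 0 0 0 0 0;-0.2 0 0 0 0 0 0;-0.2 0 0 0 0 0 0;-0.2 0 0 0 0 0 0;-0.2 0 0 0 0 0 0;-0.2 0 0 0 0 0 0;-0.2 0 0 0 0 0 0"
}}

```text
t: 11.83
position: [0.5174, 0.1392, 0.0927]
tool_rot: [0.449, 0.893, -0.0, -0.0]
wrist_force: [0.0, 0.1, -0.7]
width: 0.0526
finger_force: 0.0
```

Call:
{"method": "arm_command", "body": {
  "series": "-0.2 0 0 0 0 0 0;-0.2 0 0 0 0 0 0;-0.2 0 0 -0.04 0 0 0;-0.2 0 0 -0.05 0 0 0;-0.2 0 0 -0.05 0 0 0;-0.2 0 0 -0.06 0 0 0;-0.2 0 0 -0.06 0 0 0;-0.2 0 0 -0.04 0 0 0"
}}

```text
t: 12.5
position: [0.518, 0.1397, 0.2454]
tool_rot: [0.449, 0.893, 0.001, 0.001]
wrist_force: [1.3, 0.6, -0.1]
width: 0.0525
finger_force: 0.0
```

```bash
python3 st.py; python3 - <<'E'
from h import *
w=robot.camera("wrist");cv2.imwrite("pics/w2.png",w["color"])
E
```

```text
12.5 yaw 2.2101616056639646 pos [0.518  0.1397 0.2454] F [ 1.3  0.6 -0.1] M [-0.025 -0.177 -0.051] w 0.05254406181056187 0.0 q [ 0.24  0.45 -0.75  1.82  0.36  1.01 -0.02] q [0.449 0.893 0.001 0.001]
```

View pics/w2.png

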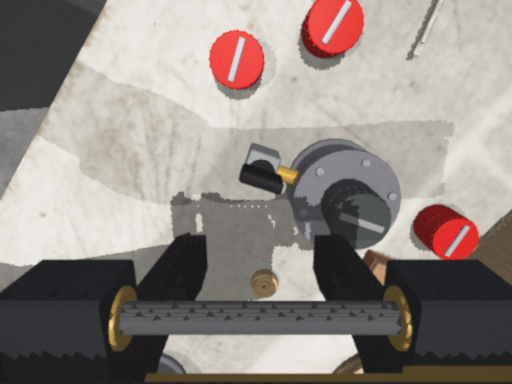

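The knob has sprung back in line with the pot (px (261,178)), and the cap is still on at (362,224). The confirmed knob axis plus 90 mm along the pot's x puts the cap at about (0.6035,0.1665), which agrees with the images. Moving over it and going down.

Call:
{"method": "arm_command", "body": {
  "series": "-0.7 -0.02 0.06 0 0 0 0;-0.7 -0.02 0.06 0 0 0 0;-0.7 -0.019 0.049 0 0 0 0;-0.7 0 0 0 0 0 0;-0.7 0 0 0.04 0 0 0;-0.7 0 0 0.05 0 0 0;-0.7 0 0 0.05 0 0 0;-0.7 0 0 0.03 0 0 0"
}}

```text
t: 13.22
position: [0.6011, 0.1651, 0.1549]
tool_rot: [0.449, 0.893, -0.001, -0.001]
wrist_force: [-0.2, -0.3, -0.4]
width: 0.0748
finger_force: 0.0
```

```bash
python3 st.py; python3 - <<'E'
from h import *
w=robot.camera("wrist");cv2.imwrite("pics/w3.png",w["color"])
s=robot.read_state()
E
```

```text
13.2167 yaw 2.2100271644927734 pos [0.6011 0.1651 0.1549] F [-0.2 -0.3 -0.4] M [-0.042 -0.106 -0.031] w 0.074849756645816 0.0 q [ 0.11  0.7  -0.65  1.65  0.5   0.96 -0.08] q [ 0.449  0.893 -0.001 -0.001]
```

View pics/w3.png

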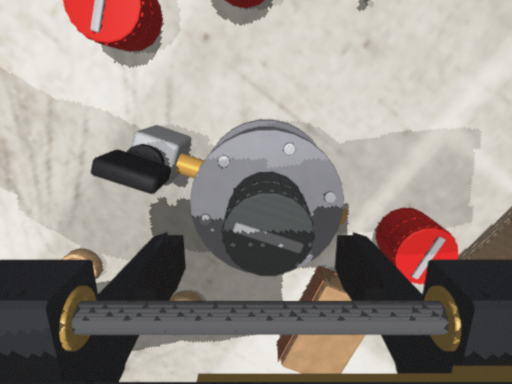

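The cap top and its bar centre are at (267,237), between the fingers and slightly right of the jaw midline (col ~260). Measuring the offset.

```bash
python3 st.py; python3 - <<'E'
from h import *
w=robot.camera("wrist");g=w["color"]
cv2.imwrite("pics/w4.png",g)
print(plane(w,(267,237),.123),plane(w,(268,234),.12),plane(w,(260.5,250),.14))
E
```

```text
13.2667 yaw 2.2102024451962943 pos [0.6    0.1647 0.1528] F [-0.3 -0.1 -2.2] M [-0.079 -0.004 -0.059] w 0.07464262898009354 0.0 q [ 0.11  0.7  -0.65  1.66  0.5   0.96 -0.08] q [ 0.449  0.894 -0.002 -0.002]
[0.60206077 0.1675767  0.123     ] [0.60228947 0.16826285 0.12      ] [0.59874975 0.16623757 0.14      ]
```

Call:
{"method": "arm_command", "body": {
  "series": "-0.7 0 0 0.01 0 0 0;-0.7 0 0 0 0 0 0;-0.7 0 0 0 0 0 0;-0.7 0 0 0 0 0 0;-0.7 0 0 0 0 0 0;-0.7 0 0 0 0 0 0;-0.7 0 0 0 0 0 0;-0.7 0 0 0 0 0 0"
}}

```text
t: 13.98
position: [0.6029, 0.1659, 0.1529]
tool_rot: [0.449, 0.893, 0.0, 0.0]
wrist_force: [-0.2, 0.0, -0.1]
width: 0.075
finger_force: 0.0
```

```bash
python3 st.py; python3 - <<'E'
from h import *
w=robot.camera("wrist");g=w["color"]
cv2.imwrite("pics/w4.png",g)
hsv=cv2.cvtColor(g,cv2.COLOR_BGR2HSV)
m=((g.min(2)>110)).astype(np.uint8)
m[:190]=0;m[275:]=0;m[:,:215]=0;m[:,320:]=0
n,l,s,c=cv2.connectedComponentsWithStats(m)
for i in range(1,n):
    if s[i,4]>60: print(s[i],c[i],plane(w,c[i],.123))
E
```

```text
13.9833 yaw 2.209773294745271 pos [0.6029 0.1659 0.1529] F [-0.2  0.  -0.1] M [-0.046 -0.152 -0.002] w 0.07495850689519434 0.0 q [ 0.11  0.71 -0.65  1.65  0.5   0.95 -0.09] q [0.449 0.893 0.    0.   ]
[215 190  15  29 276] [219.75       201.34782609] [0.572914   0.17046689 0.123     ]
[297 190  23  28 377] [310.10344828 199.77453581] [0.61050456 0.19943729 0.123     ]
[229 223  27  11 173] [239.7283237  228.83236994] [0.59045644 0.16396929 0.123     ]
[281 254  39  21 408] [304.84068627 265.92156863] [0.63283673 0.16735573 0.123     ]
[215 260  31  15 199] [224.24120603 269.91457286] [0.59802756 0.13838974 0.123     ]
```

Call:
{"method": "arm_command", "body": {
  "series": "-0.7 0 0.002 0.03 0 0 0;-0.7 0 0 0.03 0 0 0;-0.7 0 0 0.03 0 0 0;-0.7 0 0 0.024 0 0 0;-0.7 0 0 0 0 0 0;-0.6 0 0 0 0 0 0;-0.5 0 0 0 0 0 0;-0.4 0 0 0 0 0 0",
  "grip_force": 33
}}

```text
t: 14.7
position: [0.6041, 0.1668, 0.0964]
tool_rot: [0.449, 0.893, 0.001, 0.0]
wrist_force: [0.2, 0.4, 0.3]
width: 0.0628
finger_force: 0.0
```

Call:
{"method": "arm_command", "body": {
  "series": "-0.2 0 0 0 0 0 0;0 0 0 0 0 0 0;0.5 0 0 0 0 0 0;1 0 0 0 0 0 0;1 0 0 0 0 0 0;1 0 0 0 0 0 0;1 0 0 0 0 0 0;1 0 0 0 0 0 0"
}}

```text
t: 15.37
position: [0.6046, 0.1668, 0.0964]
tool_rot: [0.449, 0.893, 0.001, 0.001]
wrist_force: [3.4, 0.8, 6.1]
width: 0.0513
finger_force: 33.0
```

```bash
python3 st.py
```

```text
15.3667 yaw 2.2097304586542057 pos [0.6046 0.1668 0.0964] F [3.4 0.8 6.1] M [ 0.113 -0.74  -0.041] w 0.05125155017251781 33.000795605184976 q [ 0.08  0.78 -0.61  1.67  0.56  0.86 -0.13] q [0.449 0.893 0.001 0.001]
```

Cap gripped (51 mm, 33 N, small side force). First trying counter-clockwise, about 0.3 rad.

Call:
{"method": "arm_command", "body": {
  "series": "1 0 0 0 0 0 -0.5;1 0 0 0 0 0 -0.5;1 0 0 0 0 0 -0.5;1 0 0 0 0 0 -0.5;1 0 0 0 0 0 0;1 0 0 0 0 0 0;1 0 0 0 0 0 0;1 0 0 0 0 0 0"
}}

```text
t: 16.03
position: [0.6058, 0.166, 0.0964]
tool_rot: [0.378, 0.926, 0.001, 0.001]
wrist_force: [5.5, 1.2, 2.5]
width: 0.0511
finger_force: 33.0
```

```bash
python3 st.py
```

```text
16.0333 yaw 2.365752788131591 pos [0.6058 0.166  0.0964] F [5.5 1.2 2.5] M [ 0.098 -1.526 -1.041] w 0.05106570615354105 32.999959168955684 q [ 0.1   0.79 -0.64  1.67  0.59  0.88  0.01] q [0.378 0.926 0.001 0.001]
```

Moment of about -1.04 N·m means a dead stop, so this is the tightening way. The thread is left-handed, and I'll turn clockwise instead.

Call:
{"method": "arm_command", "body": {
  "series": "1 0 0 0 0 0 0.5;1 0 0 0 0 0 0.5;1 0 0 0 0 0 0.5;1 0 0 0 0 0 0.5;1 0 0 0 0 0 0.5;1 0 0 0 0 0 0.5;1 0 0 0 0 0 0;1 0 0 0 0 0 0"
}}

```text
t: 16.7
position: [0.6046, 0.1664, 0.0963]
tool_rot: [0.484, 0.875, 0.001, 0.001]
wrist_force: [3.7, 0.4, 5.9]
width: 0.0508
finger_force: 33.0
```

```bash
python3 st.py
```

```text
16.7 yaw 2.130539843486507 pos [0.6046 0.1664 0.0963] F [3.7 0.4 5.9] M [ 0.001 -0.969 -0.055] w 0.05075511362207516 33.00157333971583 q [ 0.06  0.77 -0.59  1.68  0.54  0.86 -0.19] q [0.484 0.875 0.001 0.001]
```

It turns freely. Continuing to about 1.2 rad in total.

Call:
{"method": "arm_command", "body": {
  "series": "1 0 0 0 0 0 0.8;1 0 0 0 0 0 0.8;1 0 0 0 0 0 0.8;1 0 0 0 0 0 0.8;1 0 0 0 0 0 0.8;1 0 0 0 0 0 0.8;1 0 0 0 0 0 0.8;1 0 0 0 0 0 0.8"
}}

```text
t: 17.37
position: [0.6045, 0.1665, 0.0963]
tool_rot: [0.691, 0.723, 0.001, 0.001]
wrist_force: [3.3, -0.1, 6.1]
width: 0.0511
finger_force: 33.0
```

Call:
{"method": "arm_command", "body": {
  "series": "1 0 0 0 0 0 0.9;1 0 0 0 0 0 0.9;1 0 0 0 0 0 0.9;1 0 0 0 0 0 0.9;1 0 0 0 0 0 0.9;1 0 0 0 0 0 0.9;1 0 0 0 0 0 0.3;1 0 0 0 0 0 0"
}}

```text
t: 18.03
position: [0.6042, 0.1666, 0.0963]
tool_rot: [0.836, 0.549, 0.001, 0.0]
wrist_force: [2.5, 0.0, 7.7]
width: 0.0515
finger_force: 33.0
```

```bash
python3 st.py; python3 - <<'E'
from h import *
w=robot.camera("wrist")["color"];t=robot.camera("top")["color"][150:230,160:260]
cv2.imwrite("pics/w5.png",np.hstack([w[100:384,100:412],cv2.resize(t,(355,284),interpolation=cv2.INTER_CUBIC)]))
E
```

```text
18.0333 yaw 1.1616758524428088 pos [0.6042 0.1666 0.0963] F [2.5 0.  7.7] M [-0.065 -0.602 -0.093] w 0.05146840868477235 33.00160460803454 q [-0.09  0.72 -0.36  1.69  0.34  0.79 -1.01] q [0.836 0.549 0.001 0.   ]
```

View pics/w5.png

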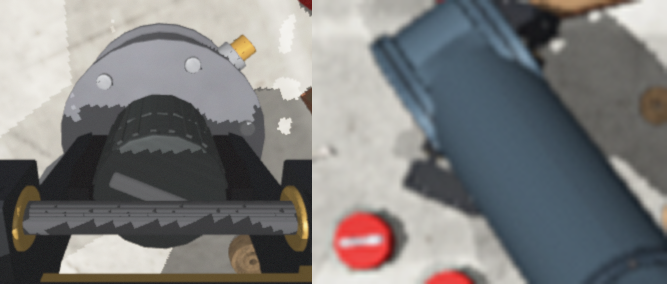

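The cap's bar at (148,187) in the crop keeps its angle to the jaws, so the cap turned with the tool. Now lifting gently while watching the force.

Call:
{"method": "arm_command", "body": {
  "series": "1 0 0 -0.004 0 0 0;1 0 0 -0.004 0 0 0;1 0 0 -0.004 0 0 0;1 0 0 -0.004 0 0 0;1 0 0 -0.004 0 0 0;1 0 0 0 0 0 0;1 0 0 0 0 0 0;1 0 0 0 0 0 0"
}}

```text
t: 18.8
position: [0.6039, 0.1657, 0.1053]
tool_rot: [0.836, 0.549, -0.0, 0.0]
wrist_force: [5.3, -0.2, -1.4]
width: 0.0513
finger_force: 33.0
```

```bash
python3 st.py
```

```text
18.8 yaw 1.1619973583416778 pos [0.6039 0.1657 0.1053] F [ 5.3 -0.2 -1.4] M [-0.214 -1.164 -0.024] w 0.05134077386939211 32.99875033532771 q [-0.08  0.71 -0.37  1.68  0.33  0.81 -1.01] q [ 0.836  0.549 -0.     0.   ]
```

It's free, with only the cap's weight on the wrist. Lifting on to about 5 cm clear.

Call:
{"method": "arm_command", "body": {
  "series": "1 0 0 -0.01 0 0 0;1 0 0 -0.015 0 0 0;1 0 0 -0.02 0 0 0;1 0 0 -0.02 0 0 0;1 0 0 -0.02 0 0 0;1 0 0 -0.02 0 0 0;1 0 0 -0.015 0 0 0;1 0 0 -0.008 0 0 0"
}}

```text
t: 19.47
position: [0.6041, 0.1667, 0.1713]
tool_rot: [0.836, 0.549, 0.001, 0.0]
wrist_force: [1.1, 1.0, -1.9]
width: 0.0514
finger_force: 33.0
```

Call:
{"method": "arm_command", "body": {
  "series": "1 0 0 0 0 0 0;1 0 0 0 0 0 0;1 0 0 0 0 0 0;1 0 0 0 0 0 0;1 0 0 0 0 0 0;1 0 0 0 0 0 0;1 0 0 0 0 0 0;1 0 0 0 0 0 0"
}}

```text
t: 20.13
position: [0.6036, 0.1665, 0.1695]
tool_rot: [0.836, 0.549, -0.0, -0.0]
wrist_force: [0.0, 0.1, -1.5]
width: 0.0515
finger_force: 33.0
```

```bash
python3 st.py; python3 - <<'E'
from h import *
w=robot.camera("wrist")["color"];t=robot.camera("scene")["color"][150:270,180:300]
cv2.imwrite("pics/w6.png",np.hstack([w[100:384,100:412],cv2.resize(t,(284,284),interpolation=cv2.INTER_CUBIC)]))
E
```

```text
20.1333 yaw 1.1618301002958873 pos [0.6036 0.1665 0.1695] F [ 0.   0.1 -1.5] M [-0.053  0.007  0.024] w 0.05151162788995803 32.99921413366974 q [-0.06  0.63 -0.4   1.65  0.29  0.92 -0.98] q [ 0.836  0.549 -0.    -0.   ]
```

View pics/w6.png

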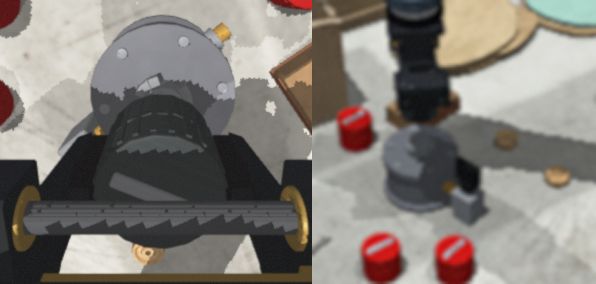

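The cap is held in the jaws at crop px (150,180), well clear above the pot. The knob is at rest (right half, (466,180)) and the bystanders are where they were.

```bash
python3 -c "
from bench import robot
print(robot.finish_job())"
```

```text
the job is handed in; nothing more can be done
None
```

I vented the left pot by twisting its knob to the stop and letting it spring back, then unscrewed its cap, which has a left-hand thread. The gripper now holds the cap level about 5 cm above the neck, and the job is handed in at about 20 s.

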